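# Set the workshop air regulator to the green mark and pull its knob out to lock it

### The arm

A 7-joint arm with a two-finger parallel gripper is mounted at the origin on the work surface. World frame = base frame: x ahead of the robot, y to its left, z up, the work surface at z = 0. Lengths are in m, angles in rad, forces in N, time in s.
With the tool pointing down it reaches from about 0.425 to 0.875 m from the base axis. Payload 9.9 kg.
Tool frame: the origin (TCP) lies midway between the tips of the shut fingers; the grasp point (between the pads) lies 19 mm behind it (ctrl.tcp_to_grasp is the z of the grasp point in the tool frame, in m); z points along the fingers, y is the line along which they close (so a half turn about z gives the same grasp; the last joint's range is limited). The gripper opens to 85 mm and grips with 20 to 120 N. Pads are 22 mm wide; open, the fingers measure 114 mm over their backs; the gripper's body (76 mm by 85 mm) begins 54 mm behind the grasp point. The pads swing forward as they close: fully open they stand 13 mm farther back than shut.
Start: joints at [1.124, 0.576, 0.025, 1.437, -0.015, 1.129, -0.057], TCP at [0.24, -0.631, 0.231] pointing down, gripper open.
Joint ranges: [-2.76, 2.76], [-0.34, 2.15], [-1.52, 1.57], [0.19, 2.46], [-1.09, 4.23], [0.17, 1.99], [-2.82, 2.82]. Speed limits (rad/s): [2.22, 2.22, 3.01, 3.01, 3.14, 3.14, 3.14].

### API

Orientations are given as a rotation vector (axis times angle).
In Python, from rig import ctrl, optics gives the robot as it stands. The module is installed in compiled form; this text tells all that it offers.
- The arm moves only by the shell command python3 -m creep 'ROWS' [FORCE]. ROWS is JSON, a list of rows, each an object of numbers: "dx", "dy", "dz": the shift along the tool's x, y, z in cm; "spin": the turn about the tool's z in degrees; "jaw": the closure, from 0 (fully open) to 1 (shut). In form: [{"dx": .., "dy": .., "dz": .., "spin": .., "jaw": ..}, ...]. A call has 1 to 10 rows; each row is the pose to reach, as a shift and turn from the pose commanded when the call began, along the tool's axes at that moment; what a row does not reach only later rows make up. A row lasts 1/10 s, in which the tool goes at most 50 mm and 8.59 degrees, less where a joint would pass 70% of its speed; a pose out of reach is approached as far as the arm can. A call with a gripper value outside its range is refused whole. The fingers move at their own pace and stop on an object; FORCE is the grip in N (left out, the last holds). Time passes only in rows, so rows that repeat a pose let the fingers close. It gives the time, the measured TCP pose, the force, the opening and the grip force at its end, in the units of the state.
- ctrl.sense(): the state, without advancing time (a new reading comes with each control period).
- optics.snapshot(name): name is "scene" or "top" or "wrist"; returns the picture (384x512x3 uint8, red, green, blue); there is no depth.
- optics.get_calibration(name): a dict with "fovy" (degrees; the focal length in pixels is half the picture's height over the tangent of half this angle, whatever the lens; pixels are square), "cx", "cy" (the principal point, pixels), "dist" ([k1, k2, p1, p2, k3] as OpenCV has them; the pictures are not rectified), "rvec" (rotation vector, rad) and "tvec" (3), from world to camera coordinates, as OpenCV has them; the wrist camera has in their place "mount" (4x4, takes a point from camera to tool coordinates, whose origin is the TCP and whose axes are the flange's). Camera axes: x right, y down, z forward; pixel columns grow to the right and rows downward; lengths in m; the calibration is good to about 2 mm. A picture is of the moment at which its call begins: read the wrist's pose just before it. get_calibration takes no time and is no camera call.
- ctrl.close_job(): hands the job in; it is judged then, once.
The state is a dict: "t": time; "joints": joint angles; "qd": joint speeds; "joint_efforts": joint torques, N m; "ee_pos": TCP position; "tool_rot": TCP orientation; "wrist_force": force on the tool from outside, world axes, zero at the start; "torque": the same for the moment, N m; "width": opening from 0.0 (shut) to 1.0 (fully open); "grasp_force": force on a finger pad.
Only numpy, scipy, OpenCV 4.12 (cv2) and the standard library are available. Lean on these libraries where they do the work, as an engineer would, in place of code of your own. Each camera call takes 0.05 s, during which the arm holds its last target. There are 200 camera calls.

### The job

Turn the air regulator's black knob until its orange pointer is at the green sticker, feel for the locking notch there (the sticker was put on by hand and is only roughly in the right place), then pull the knob straight up, gently, all the way out so that it locks at the green setting, and let go. Never force the knob while it is not in the notch or against its stop, and leave the other things on the bench where they are.

Things in the scene. Friction and masses are not known exactly. Their poses are not given: they have to be found in the camera images.
- knob_grip (a point): On the upright axis of the knob on top of the air regulator, at the height to grip it, 189 mm over the bench when pushed in. The knob: black ribbed round grip, 44 mm across, 34 mm tall; this point is 11 mm below its flat top and 23 mm above its skirt (54 mm across, 8 mm tall). x axis: horizontal, along the pointer; z up.
- knob_pointer (a point): Outer end of the orange pointer on the knob's skirt, 30 mm from the knob's axis and 26 mm below knob_grip. The pointer also runs over the knob's top.
- spindle (a joint): Turn of the knob in rad, growing anticlockwise from above, -1.9 to 1.9 (0: pointer along the regulator's +x). Friction about 0.06 N m. Pushed in, the knob turns freely; it can be pulled out only where its hidden sprung locking pin meets a notch of the fixed gate. There are only two notches, one near each sticker. Pulled out in a notch, it no longer turns.
- green_dot_mid (a point): Middle of the green sticker, a dot 13 mm across on the white dial plate (114 mm across, top 155 mm over the bench) under the knob, 36 to 50 mm from the knob's axis: the setting wanted. Its notch lies 0.08 to 0.25 rad round the axis to one or the other side of the direction from axis to dot; the pin has 0.03 rad of play each side in the notch.
- yellow_dot_mid (a point): Middle of the yellow sticker, the same size, about 2.1 rad (1.9 to 2.3) round the dial from the green one: the wrong setting, with a notch of its own.
- knob (a joint): How far the knob is pulled up, m: 0 in, 0.012 fully out. In a notch it slides against about 3 N of friction up to a springy stop (about 4 N/mm) and stays out. Off the notches the pin meets the gate after 1 mm; its spring (2 N/mm) is used up at 7 mm, then it is hard. Turned under a pull of 2 to 3 mm, the pin springs into the notch as it is met, and the pull force drops.
- stem: Hidden metal stem inside the regulator, rigid with the knob (origin on the axis at the foot of the skirt, 31 mm below knob_grip; x along the pointer). It carries the locking pin (6 mm thick, flat tip, 26 mm from the axis). The force of stem and pin on gate and stop must stay under 25 N; a pull of under 12 N is always enough.
- regulator: The air filter-regulator, fixed on the bench: 120 mm square steel foot 8 mm thick, aluminium block 70 mm square from 86 to 150 mm height with a clear bowl below, a gauge on its -x side and fittings on its y sides (to 71 mm from the axis). Origin: on the knob's axis at bench height; z up.
- coupler: Bystander, leave alone: brass and steel hose coupler lying beside the regulator, about 52 x 22 mm; origin at the middle of its underside.
- tape_measure: Bystander, leave alone: yellow tape measure standing beside the regulator, 70 x 36 x 64 mm; origin at the middle of its underside.
- water_bottle: Bystander, leave alone: yellow bottle, 68 mm across, 190 mm tall; origin at the middle of its underside.
- glue_bottle: Bystander, leave alone: white bottle with blue label, 56 mm across, 150 mm tall; origin at the middle of its underside.
- screwdriver: Bystander, leave alone: screwdriver lying on the bench; origin at the middle of its underside.
- wrench: Bystander, leave alone: wrench lying on the bench; origin at the middle of its underside.
- wood_offcut: Bystander, leave alone: flat wood offcut 70 x 120 x 19 mm; origin at the middle of its underside.
- filler_tin: Bystander, leave alone: tin with red label, 84 mm across, 100 mm tall; origin at the middle of its underside.

How it is judged:
By the outcome, as a careful person would: the job done as asked, in the order asked, and still so for the second after the job is handed in, with the robot touching nothing.
It also fails if it takes over 54 s, if anything falls off the work surface, if the arm or the gripper's body presses on something with over 40 N, if the wrist force passes 120 N, or if a joint passes its speed limit or range.

## Working session

There is one attempt and no reset: what is moved stays moved. The work goes in short steps, Python scripts to look and compute and a shell command to move; the robot and the scene stay as the last step left them, time stands still between calls to the robot, and variables do not carry over. Pictures are saved under pics/ and viewed, at most 10 in all, crops included, and the job is handed in when it is done.

```bash
mkdir -p pics; cat > h.py <<'E'
import numpy as np, cv2
from rig import ctrl, optics
R=lambda v: cv2.Rodrigues(np.array(v,float))[0]
def cam(name,s=None):
    c=optics.get_calibration(name); f=192/np.tan(np.radians(c['fovy'])/2)
    K=np.array([[f,0,c['cx']],[0,f,c['cy']],[0,0,1]]); d=np.array(c['dist'],float)
    if 'mount' in c:
        s=s or ctrl.sense(); T=np.eye(4); T[:3,:3]=R(s['tool_rot']); T[:3,3]=s['ee_pos']
        W=T@np.array(c['mount']); return K,d,W[:3,:3],W[:3,3]
    r=R(c['rvec']).T; return K,d,r,-r@np.array(c['tvec'],float).ravel()
def ray(C,uv,z):
    K,d,r,o=C; p=cv2.undistortPoints(np.array([[uv]],float),K,d)[0,0]
    v=r@np.array([p[0],p[1],1]); return o+v*(z-o[2])/v[2]
def proj(C,P):
    K,d,r,o=C; return cv2.projectPoints(np.array(P,float).reshape(-1,1,3),cv2.Rodrigues(r.T)[0],-r.T@o,K,d)[0].reshape(-1,2)
def snap(name,fn):
    s=ctrl.sense(); C=cam(name,s); im=optics.snapshot(name); cv2.imwrite('pics/'+fn,cv2.cvtColor(im,cv2.COLOR_RGB2BGR)); return im,C
E
python3 - <<'E'
from h import *
ims=[snap(n,n+'0.png')[0] for n in ('scene','top')]
cv2.imwrite('pics/both.png',cv2.cvtColor(np.vstack(ims)[:, :],cv2.COLOR_RGB2BGR)[::1])
print(ctrl.sense())
E
```

```text
{'t': 0.1, 'joints': array([ 1.12422219,  0.57643799,  0.02483836,  1.4377976 , -0.01497328,
        1.12901251, -0.05650557]), 'qd': array([ 1.59134721e-03, -7.41441940e-05, -9.35518604e-04, -2.79885194e-04,
       -2.74674806e-04, -2.79054339e-04, -2.07102918e-03]), 'joint_efforts': array([ 6.78454686e-03, -7.67307186e+01,  2.25799240e+00, -2.86606300e+01,
        1.58509822e-02,  8.60164437e-03,  1.35464077e-06]), 'ee_pos': array([ 0.23940032, -0.63069633,  0.23054477]), 'tool_rot': array([-3.08863627e+00, -5.66538668e-01,  5.60744091e-04]), 'wrist_force': array([-0.40330535,  0.33016493, -0.69498766]), 'torque': array([-0.00909546,  0.0184476 , -0.0324686 ]), 'grasp_force': 0.0, 'width': 1.0033181135199059}
```

View pics/top0.png

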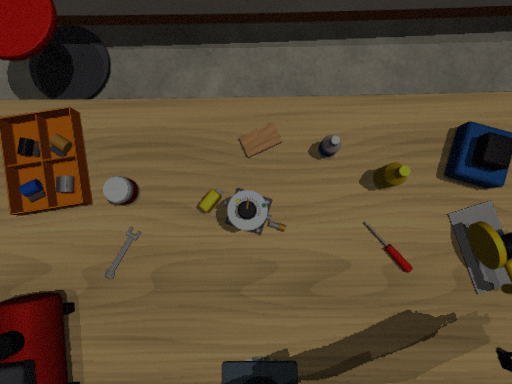

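View pics/scene0.png

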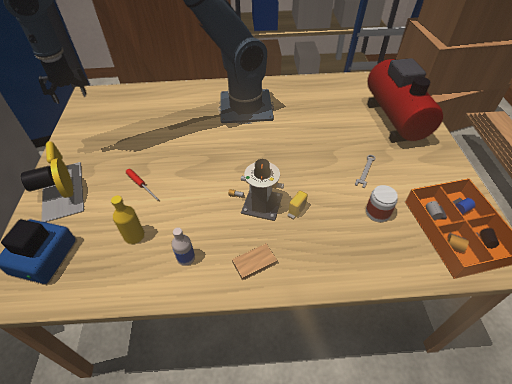

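The top view shows the regulator's white dial near (247,211), with the yellow tape measure at (209,201) and the coupler at (277,226). In the scene view the knob is near (262,170).

```bash
python3 - <<'E'
from h import *
C=cam('top'); im=cv2.imread('pics/top0.png'); hsv=cv2.cvtColor(im,cv2.COLOR_BGR2HSV)
m=((hsv[...,1]<50)&(hsv[...,2]>130)).astype(np.uint8); m[:, :215]=0;m[:,280:]=0;m[:180]=0;m[245:]=0
cs,_=cv2.findContours(m,cv2.RETR_EXTERNAL,2); c=max(cs,key=cv2.contourArea)
e=cv2.fitEllipse(cv2.convexHull(c)); print(e); P=ray(C,e[0],.155); print('dial',P, 'px/m',C[0][0,0])
s=ctrl.sense(); r=R(s['tool_rot']); print(r.round(3)); print('camera',C[3])
print('shift tool cm', r.T@(np.array([P[0],P[1],.30])-s['ee_pos'])*100)
print(optics.get_calibration('wrist'))
E
```

```text
((254.35565185546875, 196.9151153564453), (8.74454402923584, 17.589012145996094), 122.68426513671875)
dial [0.61406347 0.00897368 0.155     ] px/m 401.18884627294347
[[ 0.935  0.355 -0.001]
 [ 0.355 -0.935  0.001]
 [-0.    -0.001 -1.   ]]
camera [ 0.5530256  -0.00270502  1.28231687]
shift tool cm [ 57.72927677 -46.51560904  -6.88266126]
{'fovy': 61.553113348924924, 'cx': 254.84854560093564, 'cy': 192.6307383868926, 'dist': array([0.01452076, 0.        , 0.        , 0.        , 0.        ]), 'mount': array([[ 1.29483807e-03, -9.62848707e-01, -2.70038312e-01,
         6.69153360e-02],
       [ 9.99998933e-01,  1.06411052e-03,  1.00081815e-03,
         1.81691943e-04],
       [-6.76285854e-04, -2.70039320e-01,  9.62849058e-01,
        -1.40935816e-01],
       [ 0.00000000e+00,  0.00000000e+00,  0.00000000e+00,
         1.00000000e+00]])}
```

```bash
python3 - <<'E'
from h import *
P=ray(cam('top'),(247,211),.155); s=ctrl.sense(); r=R(s['tool_rot'])
print(P, r.T@(np.array([P[0],P[1],.32])-s['ee_pos'])*100)
E
```

```text
[0.57471534 0.03009603 0.155     ] [ 54.80009294 -49.88978269  -8.87743525]
```

```bash
python3 -m creep '[{"dz":-5},{"dz":-9},{"dx":55,"dy":-50,"dz":-9},{"dx":55,"dy":-50,"dz":-9},{"dx":55,"dy":-50,"dz":-9},{"dx":55,"dy":-50,"dz":-9},{"dx":55,"dy":-50,"dz":-9},{"dx":55,"dy":-50,"dz":-9},{"dx":55,"dy":-50,"dz":-9},{"dx":55,"dy":-50,"dz":-9}]'
```

```text
validation failed for argument at $[0]...
```

```bash
python3 -m creep '[{"dx":0,"dy":0,"dz":-5,"spin":0,"jaw":0},{"dx":0,"dy":0,"dz":-9,"spin":0,"jaw":0},{"dx":55,"dy":-50,"dz":-9,"spin":0,"jaw":0},{"dx":55,"dy":-50,"dz":-9,"spin":0,"jaw":0},{"dx":55,"dy":-50,"dz":-9,"spin":0,"jaw":0},{"dx":55,"dy":-50,"dz":-9,"spin":0,"jaw":0},{"dx":55,"dy":-50,"dz":-9,"spin":0,"jaw":0},{"dx":55,"dy":-50,"dz":-9,"spin":0,"jaw":0},{"dx":55,"dy":-50,"dz":-9,"spin":0,"jaw":0},{"dx":55,"dy":-50,"dz":-9,"spin":0,"jaw":0}]'
```

```text
t: 1.1
ee_pos: [0.4211, -0.2725, 0.3212]
tool_rot: [-3.09, -0.566, 0.0]
wrist_force: [1.1, -0.3, 0.1]
width: 1.001
grasp_force: 0.0
```

```bash
python3 -m creep '[{"dx":24,"dy":-22,"dz":0,"spin":0,"jaw":0},{"dx":24,"dy":-22,"dz":0,"spin":0,"jaw":0},{"dx":24,"dy":-22,"dz":0,"spin":0,"jaw":0},{"dx":24,"dy":-22,"dz":0,"spin":0,"jaw":0},{"dx":24,"dy":-22,"dz":0,"spin":0,"jaw":0},{"dx":24,"dy":-22,"dz":0,"spin":0,"jaw":0},{"dx":24,"dy":-22,"dz":0,"spin":0,"jaw":0},{"dx":24,"dy":-22,"dz":0,"spin":0,"jaw":0},{"dx":24,"dy":-22,"dz":0,"spin":0,"jaw":0},{"dx":24,"dy":-22,"dz":0,"spin":0,"jaw":0}]'
python3 - <<'E'
from h import *
snap('wrist','w1.png'); s=ctrl.sense(); print(s['ee_pos'],s['joints'])
E
```

```text
t: 2.1
ee_pos: [0.5666, 0.0148, 0.3211]
tool_rot: [3.09, 0.564, -0.001]
wrist_force: [0.9, -0.0, 0.1]
width: 0.994
grasp_force: 0.0
[0.56667329 0.0146946  0.32127275] [ 0.05437649  0.35084826 -0.23663954  1.5776429   0.08655882  1.22378492
 -1.40810028]
```

View pics/w1.png

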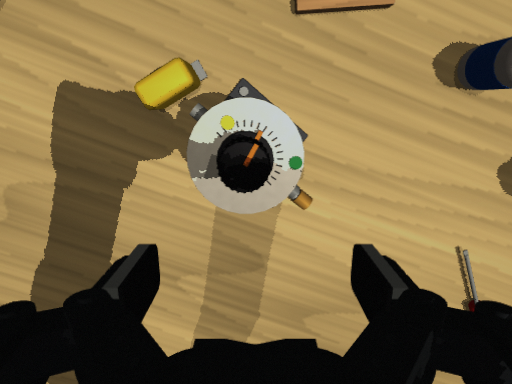

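The wrist view shows the dial around (246,155), the green dot at (295,162), the yellow dot at (228,122) and the orange pointer tip near (263,130).

```bash
cat > m.py <<'E'
from h import *
def measure(im,C,cen=None,rad=80):
    hsv=cv2.cvtColor(im,cv2.COLOR_RGB2HSV); s=ctrl.sense(); r=R(s['tool_rot'])
    H,S,V=[hsv[...,i].astype(int) for i in range(3)]
    yy,xx=np.mgrid[:384,:512]; roi=np.hypot(xx-cen[0],yy-cen[1])<rad
    cent=lambda m:(xx[m].mean(),yy[m].mean(),m.sum())
    w=((S<45)&(V>95)&roi).astype(np.uint8); cs,_=cv2.findContours(w,cv2.RETR_EXTERNAL,2)
    h=cv2.convexHull(max(cs,key=cv2.contourArea)); e=cv2.fitEllipse(h); print('dial',e)
    g=cent((H>50)&(H<90)&(S>120)&(V>60)&roi); y=cent((H>24)&(H<33)&(S>150)&(V>120)&roi)
    om=(H>4)&(H<20)&(S>150)&(V>110)&roi&(np.hypot(xx-e[0][0],yy-e[0][1])<40*rad/80)
    A=ray(C,e[0],.155); G=ray(C,g[:2],.155); Y=ray(C,y[:2],.155)
    print('g',g,'y',y,'o',om.sum(),xx[om].min(),xx[om].max(),yy[om].min(),yy[om].max())
    d=np.hypot(xx-e[0][0],yy-e[0][1])*om; i=np.unravel_index(d.argmax(),d.shape); T=ray(C,(i[1],i[0]),.163)
    ang=lambda P:np.arctan2(P[1]-A[1],P[0]-A[0])
    for n,P in(('A',A),('G',G),('Y',Y),('T',T)): print(n,P.round(4),np.hypot(*(P-A)[:2]).round(4),ang(P).round(3))
    t=np.array([xx[om],yy[om]]).T; # pointer over top: use knob top plane
    print('toolx ang',np.arctan2(r[1,0],r[0,0]),'to A cm tool',(r.T@(np.array([A[0],A[1],.170])-s['ee_pos']))*100)
    print('ee',s['ee_pos'],'j7',s['joints'][6])
    return A,G
E
python3 - <<'E'
from m import *
C=cam('wrist'); im=cv2.imread('pics/w1.png')[...,::-1].copy(); measure(im,C,(246,155))
E
```

```text
dial ((250.185546875, 150.21368408203125), (99.55855560302734, 123.44354248046875), 122.8302993774414)
g (np.float64(295.30252100840335), np.float64(162.46218487394958), np.int64(119)) y (np.float64(227.10791366906474), np.float64(122.28057553956835), np.int64(139)) o 136 245 262 131 162
A [0.5865 0.0264 0.155 ] 0.0 0.0
G [ 0.5908 -0.0185  0.155 ] 0.045 -1.475
Y [0.6033 0.0556 0.155 ] 0.0337 1.049
T [0.6076 0.0236 0.163 ] 0.0213 -0.131
toolx ang 0.36056955048746775 to A cm tool [ 2.27851675 -0.39935315 15.12569488]
ee [0.56667329 0.0146946  0.32127275] j7 -1.4081002807231957
```

```bash
python3 - <<'E'
from m import *
C=cam('wrist'); s=ctrl.sense(); r=R(s['tool_rot']); A=ray(C,(246.5,155),.155); print(A, r.T@(A-s['ee_pos'])*100)
for p in ((295.3,162.5),(227.5,122.3)):
  d=ray(C,p,.155)-A; print(np.hypot(*d[:2]),np.arctan2(d[1],d[0]))
E
python3 -m creep '[{"dx":2.2,"dy":-0.7,"dz":6,"spin":-80,"jaw":0},{"dx":2.2,"dy":-0.7,"dz":6,"spin":-80,"jaw":0},{"dx":2.2,"dy":-0.7,"dz":6,"spin":-80,"jaw":0},{"dx":2.2,"dy":-0.7,"dz":6,"spin":-80,"jaw":0},{"dx":2.2,"dy":-0.7,"dz":6,"spin":-80,"jaw":0},{"dx":2.2,"dy":-0.7,"dz":6,"spin":-80,"jaw":0},{"dx":2.2,"dy":-0.7,"dz":6,"spin":-80,"jaw":0},{"dx":2.2,"dy":-0.7,"dz":6,"spin":-80,"jaw":0},{"dx":2.2,"dy":-0.7,"dz":6,"spin":-80,"jaw":0},{"dx":2.2,"dy":-0.7,"dz":6,"spin":-80,"jaw":0}]'
python3 - <<'E'
from h import *
snap('wrist','w2.png'); s=ctrl.sense(); print(s['ee_pos'],s['joints'])
E
```

```text
[0.58098464 0.02804437 0.155     ] [ 1.81984724 -0.75460656 16.62574246]
0.04756438504918171 -1.3627717625782947
0.03526564155636692 0.880581317810983
t: 3.15
ee_pos: [0.5849, 0.0289, 0.2614]
tool_rot: [1.999, 2.423, -0.001]
wrist_force: [-0.2, 0.8, -0.8]
width: 0.999
grasp_force: 0.0
[0.58495745 0.02890092 0.26140948] [ 0.24626792  0.45787967 -0.57527972  1.62332711  0.26858187  1.14034751
 -0.203665  ]
```

View pics/w2.png

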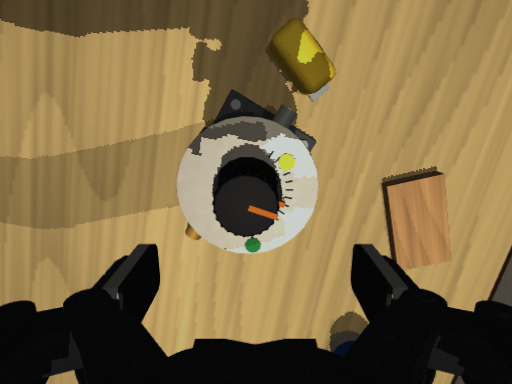

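Now the dial spans columns 176–318 and rows 116–253. The green dot is at (253,245), yellow at (286,162), the knob-top centre near (247,206), and the pointer runs from (249,208) to (277,216).

```bash
python3 - <<'E'
from m import *
s=ctrl.sense(); r=R(s['tool_rot']); C=cam('wrist'); A1=ray(C,(247,184.5),.155); K=ray(C,(247,206),.200); print(A1,K)
im=cv2.imread('pics/w2.png')
hsv=cv2.cvtColor(im,cv2.COLOR_BGR2HSV); H,S,V=[hsv[...,i].astype(int) for i in range(3)]; yy,xx=np.mgrid[:384,:512]
roi=np.hypot(xx-247,yy-200)<75
g=(H>50)&(H<90)&(S>120)&roi; G=ray(C,(xx[g].mean(),yy[g].mean()),.155)
o=(H>2)&(H<20)&(S>150)&(V>110)&roi
n,l,st,ce=cv2.connectedComponentsWithStats(o.astype(np.uint8)); print([(st[i].tolist(),ce[i].round(1)) for i in range(1,n) if st[i,4]>8])
for A in (A1,K,(A1+K)/2):
  d=G-A; print('G',np.hypot(*d[:2]),np.arctan2(d[1],d[0]), 'shift',(r.T@(np.array([A[0],A[1],.170])-s['ee_pos']))*100)
a=ray(C,(249,208.3),.2);b=ray(C,(277,216),.2); print('ptr top ang',np.arctan2(*(b-a)[1::-1]),'start-to-end',a,b)
t=ray(C,(284,204),.163)-A1; print('tip',np.hypot(*t[:2]),np.arctan2(t[1],t[0]))
print('toolx',np.arctan2(r[1,0],r[0,0]))
E
```

```text
[0.57658523 0.03240472 0.155     ] [0.57817954 0.02951024 0.2       ]
[([279, 201, 6, 6, 30], array([281.2, 203.8])), ([248, 206, 30, 14, 177], array([262.3, 212.1])), ([186, 226, 14, 14, 105], array([192.3, 233.8]))]
G 0.050782325666516075 -1.2982112603412186 shift [ 0.50939608 -0.75455096  9.14066746]
G 0.04757150198139522 -1.3141078108682567 shift [ 0.19491814 -0.65305193  9.14087354]
G 0.04917536210992011 -1.3059000536105612 shift [ 0.35215711 -0.70380145  9.1407705 ]
ptr top ang -0.08992094363866125 start-to-end [0.57977287 0.02819198 0.2       ] [0.59907281 0.02645182 0.2       ]
tip 0.031969369991261716 -0.24804413823014274
toolx 1.7620634871595
```

```bash
python3 -m creep '[{"dx":0.2,"dy":-0.6,"dz":0,"spin":0,"jaw":0},{"dx":0.2,"dy":-0.6,"dz":2,"spin":0,"jaw":0},{"dx":0.2,"dy":-0.6,"dz":4,"spin":0,"jaw":0},{"dx":0.2,"dy":-0.6,"dz":5.5,"spin":0,"jaw":0},{"dx":0.2,"dy":-0.6,"dz":7,"spin":0,"jaw":0},{"dx":0.2,"dy":-0.6,"dz":8,"spin":0,"jaw":0},{"dx":0.2,"dy":-0.6,"dz":9,"spin":0,"jaw":0},{"dx":0.2,"dy":-0.6,"dz":9.4,"spin":0,"jaw":0},{"dx":0.2,"dy":-0.6,"dz":9.4,"spin":0,"jaw":0},{"dx":0.2,"dy":-0.6,"dz":9.4,"spin":0,"jaw":0}]' 20
python3 - <<'E'
from h import *
snap('wrist','w3.png'); s=ctrl.sense(); print(s['ee_pos'],s['wrist_force'])
E
```

```text
t: 4.2
ee_pos: [0.5791, 0.0317, 0.1677]
tool_rot: [2.003, 2.42, 0.001]
wrist_force: [0.3, -0.0, 0.0]
width: 0.998
grasp_force: 0.0
[0.57922225 0.03166953 0.16783739] [ 0.33989592 -0.43662173  0.18264633]
```

View pics/w3.png

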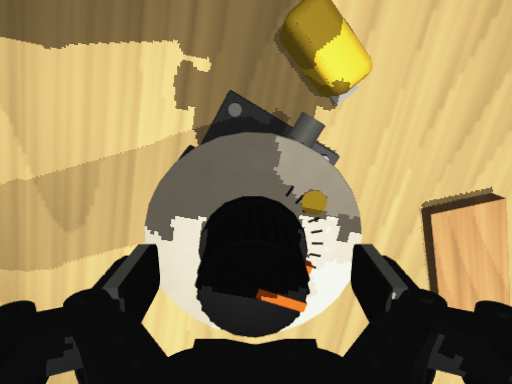

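The fingers straddle the knob. Knob edges are at columns 197 and 308, and the inner pad edges at 158 and 352. The knob sits about 3 px left of mid and is clear all round.

```bash
python3 - <<'E'
from h import *
C=cam('wrist'); s=ctrl.sense(); r=R(s['tool_rot'])
for p,z in (((252.5,290),.2),((197,286),.2),((308,290),.2),((252,336),.2),((253,231),.155),((145,231),.155),((361,231),.155),((252,132),.155)): print(p,(r.T@(ray(C,p,z)-s['ee_pos'])*1000).round(1))
E
python3 -m creep '[{"dx":0,"dy":-0.1,"dz":0,"spin":0,"jaw":0.2},{"dx":0,"dy":-0.1,"dz":0,"spin":0,"jaw":0.35},{"dx":0,"dy":-0.1,"dz":0,"spin":0,"jaw":0.5},{"dx":0,"dy":-0.1,"dz":0,"spin":0,"jaw":0.6},{"dx":0,"dy":-0.1,"dz":0,"spin":0,"jaw":0.6},{"dx":0,"dy":-0.1,"dz":0,"spin":0,"jaw":0.6},{"dx":0,"dy":-0.1,"dz":0,"spin":0,"jaw":0.6}]' 20
```

```text
(252.5, 290) [ -1.3  -2.3 -32.2]
(197, 286) [  0.5 -23.4 -32.2]
(308, 290) [ -1.2  18.9 -32.1]
(252, 336) [-22.   -2.5 -32.2]
(253, 231) [ 4.3 -2.3 12.8]
(145, 231) [  4.3 -57.6  12.8]
(361, 231) [ 4.4 53.  12.9]
(252, 132) [54.4 -2.8 12.8]
t: 4.95
ee_pos: [0.5782, 0.0314, 0.1676]
tool_rot: [2.003, 2.42, 0.001]
wrist_force: [-1.4, -0.4, 4.9]
width: 0.507
grasp_force: 21.4
```

```bash
python3 -m creep '[{"dx":-0.1,"dy":-0.1,"dz":0,"spin":0,"jaw":0.7},{"dx":-0.1,"dy":-0.1,"dz":0,"spin":0,"jaw":0.7},{"dx":-0.1,"dy":-0.1,"dz":0,"spin":0,"jaw":0.7}]' 35
python3 -m creep '[{"dx":0,"dy":0,"dz":0,"spin":3,"jaw":0.7},{"dx":0,"dy":0,"dz":0,"spin":6,"jaw":0.7},{"dx":0,"dy":0,"dz":0,"spin":10,"jaw":0.7},{"dx":0,"dy":0,"dz":0,"spin":15,"jaw":0.7},{"dx":0,"dy":0,"dz":0,"spin":20,"jaw":0.7},{"dx":0,"dy":0,"dz":0,"spin":25,"jaw":0.7},{"dx":0,"dy":0,"dz":0,"spin":30,"jaw":0.7},{"dx":0,"dy":0,"dz":0,"spin":30,"jaw":0.7}]'
python3 - <<'E'
from h import *
s=ctrl.sense(); print(s['torque'],s['wrist_force'],s['joints'][6]); snap('wrist','w4.png'); snap('top','t4.png')
E
```

```text
t: 5.25
ee_pos: [0.5781, 0.0313, 0.1677]
tool_rot: [2.002, 2.421, 0.004]
wrist_force: [3.3, 4.2, 3.3]
width: 0.512
grasp_force: 35.4
t: 6.05
ee_pos: [0.5791, 0.0312, 0.1678]
tool_rot: [2.562, 1.816, 0.006]
wrist_force: [7.8, 2.6, 0.6]
width: 0.505
grasp_force: 35.7
[ 0.68977027 -1.63546556 -0.04337977] [7.82479829 2.64660104 0.55709938] -0.7158954011949111
```

View pics/w4.png

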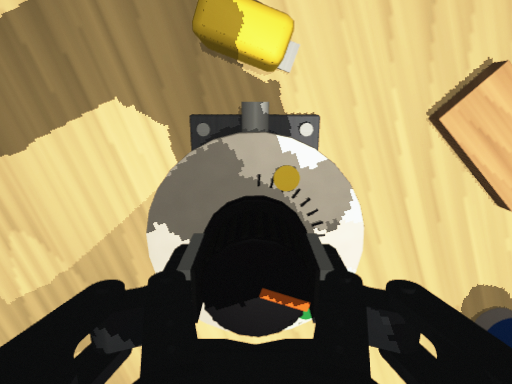

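The knob turns with the gripper: the pointer is fixed in the view at (262,291)–(307,304), and the green dot is appearing at (306,315). I'll relieve the side load and continue to the start of the search arc.

```bash
python3 -m creep '[{"dx":0.1,"dy":0.12,"dz":0,"spin":0,"jaw":0.7},{"dx":0.1,"dy":0.12,"dz":0,"spin":4,"jaw":0.7},{"dx":0.1,"dy":0.12,"dz":0,"spin":8,"jaw":0.7},{"dx":0.1,"dy":0.12,"dz":0,"spin":12,"jaw":0.7},{"dx":0.1,"dy":0.12,"dz":0,"spin":16,"jaw":0.7},{"dx":0.1,"dy":0.12,"dz":0,"spin":19,"jaw":0.7},{"dx":0.1,"dy":0.12,"dz":0,"spin":19,"jaw":0.7},{"dx":0.1,"dy":0.12,"dz":0,"spin":19,"jaw":0.7}]'
python3 -m creep '[{"dx":0,"dy":0,"dz":-0.05,"spin":0,"jaw":0.7},{"dx":0,"dy":0,"dz":-0.1,"spin":0,"jaw":0.7},{"dx":0,"dy":0,"dz":-0.1,"spin":0,"jaw":0.7}]'
python3 -m creep '[{"dx":0,"dy":0,"dz":-0.05,"spin":0,"jaw":0.7},{"dx":0,"dy":0,"dz":-0.1,"spin":0,"jaw":0.7},{"dx":0,"dy":0,"dz":-0.1,"spin":0,"jaw":0.7},{"dx":0,"dy":0,"dz":-0.1,"spin":0,"jaw":0.7}]'
```

```text
t: 6.95
ee_pos: [0.5797, 0.0309, 0.1677]
tool_rot: [2.825, 1.372, 0.003]
wrist_force: [5.4, 1.4, 3.6]
width: 0.509
grasp_force: 36.0
t: 7.25
ee_pos: [0.5797, 0.031, 0.1682]
tool_rot: [2.826, 1.373, 0.003]
wrist_force: [6.9, 1.8, -2.5]
width: 0.502
grasp_force: 36.0
t: 7.65
ee_pos: [0.5796, 0.0309, 0.1691]
tool_rot: [2.826, 1.372, 0.003]
wrist_force: [7.0, 2.5, -3.4]
width: 0.504
grasp_force: 36.1
```

```bash
python3 -m creep '[{"dx":0.06,"dy":0.05,"dz":-0.05,"spin":0,"jaw":0.7},{"dx":0.12,"dy":0.09,"dz":-0.1,"spin":0,"jaw":0.7},{"dx":0.12,"dy":0.09,"dz":-0.1,"spin":0,"jaw":0.7},{"dx":0.12,"dy":0.09,"dz":-0.1,"spin":0,"jaw":0.7}]'
for k in 1; do python3 -m creep '[{"dx":0,"dy":0,"dz":0,"spin":1,"jaw":0.7},{"dx":0,"dy":0,"dz":0,"spin":1,"jaw":0.7}]'; python3 -m creep '[{"dx":0,"dy":0,"dz":0,"spin":1,"jaw":0.7},{"dx":0,"dy":0,"dz":0,"spin":1,"jaw":0.7}]'; python3 -m creep '[{"dx":0,"dy":0,"dz":0,"spin":1,"jaw":0.7},{"dx":0,"dy":0,"dz":0,"spin":1,"jaw":0.7}]'; done
```

```text
t: 8.05
ee_pos: [0.5797, 0.0309, 0.1698]
tool_rot: [-2.826, -1.372, 0.001]
wrist_force: [3.4, 0.9, -6.0]
width: 0.51
grasp_force: 36.3
t: 8.25
ee_pos: [0.5798, 0.0309, 0.1701]
tool_rot: [2.839, 1.346, -0.001]
wrist_force: [3.8, -0.3, -6.2]
width: 0.506
grasp_force: 36.4
t: 8.45
ee_pos: [0.5798, 0.0309, 0.1702]
tool_rot: [2.85, 1.321, -0.001]
wrist_force: [2.6, -0.3, -6.9]
width: 0.504
grasp_force: 36.4
t: 8.65
ee_pos: [0.5798, 0.0309, 0.1702]
tool_rot: [2.862, 1.296, -0.001]
wrist_force: [3.6, -0.5, -6.9]
width: 0.507
grasp_force: 36.4
```

```bash
python3 -m creep '[{"dx":0,"dy":0,"dz":0,"spin":1,"jaw":0.7},{"dx":0,"dy":0,"dz":0,"spin":1,"jaw":0.7}]' | grep -E "rot|wrist"; python3 -m creep '[{"dx":0,"dy":0,"dz":0,"spin":1,"jaw":0.7},{"dx":0,"dy":0,"dz":0,"spin":1,"jaw":0.7}]'| grep -E "rot|wrist"; python3 -m creep '[{"dx":0,"dy":0,"dz":0,"spin":1,"jaw":0.7},{"dx":0,"dy":0,"dz":0,"spin":1,"jaw":0.7}]'| grep -E "rot|wrist|ee"
```

```text
tool_rot: [2.873, 1.271, -0.001]
wrist_force: [2.4, -1.3, -6.5]
tool_rot: [2.884, 1.246, -0.001]
wrist_force: [3.4, -1.3, -7.0]
ee_pos: [0.58, 0.0309, 0.1703]
tool_rot: [2.895, 1.22, -0.0]
wrist_force: [2.5, -2.6, -6.8]
```

```bash
python3 -c "
from h import *
print(ctrl.sense()['torque'])"
```

```text
[-0.54438922 -0.56882084  0.0063928 ]
```

```bash
python3 -m creep '[{"dx":0,"dy":0,"dz":0,"spin":1,"jaw":0.7},{"dx":0,"dy":0,"dz":0,"spin":1,"jaw":0.7}]' | grep -E "rot|wrist"; python3 -m creep '[{"dx":0,"dy":0,"dz":0,"spin":1,"jaw":0.7},{"dx":0,"dy":0,"dz":0,"spin":1,"jaw":0.7}]'| grep -E "rot|wrist"; python3 -m creep '[{"dx":0,"dy":0,"dz":0,"spin":1,"jaw":0.7},{"dx":0,"dy":0,"dz":0,"spin":1,"jaw":0.7}]'| grep -E "rot|wrist|ee"
```

```text
tool_rot: [2.905, 1.195, -0.0]
wrist_force: [3.1, -2.6, -6.4]
tool_rot: [2.915, 1.17, -0.0]
wrist_force: [3.0, -4.1, -6.0]
ee_pos: [0.58, 0.0308, 0.1703]
tool_rot: [2.926, 1.144, -0.0]
wrist_force: [2.8, -4.6, -7.0]
```

```bash
python3 -m creep '[{"dx":-0.02,"dy":0.09,"dz":0,"spin":1,"jaw":0.7},{"dx":-0.02,"dy":0.09,"dz":0,"spin":1,"jaw":0.7}]' | grep -E "rot|wrist"; python3 -m creep '[{"dx":0,"dy":0,"dz":0,"spin":1,"jaw":0.7},{"dx":0,"dy":0,"dz":0,"spin":1,"jaw":0.7}]'| grep -E "rot|wrist"; python3 -m creep '[{"dx":0,"dy":0,"dz":0,"spin":1,"jaw":0.7},{"dx":0,"dy":0,"dz":0,"spin":1,"jaw":0.7}]'| grep -E "rot|wrist|ee"
```

```text
tool_rot: [-2.935, -1.119, 0.001]
wrist_force: [-0.1, -2.2, -6.0]
tool_rot: [-2.945, -1.094, 0.001]
wrist_force: [-0.8, -1.4, -4.8]
ee_pos: [0.5802, 0.0307, 0.1703]
tool_rot: [-2.954, -1.068, 0.001]
wrist_force: [-1.0, -0.9, -4.7]
```

```bash
python3 -m creep '[{"dx":0,"dy":0,"dz":-0.03,"spin":0,"jaw":0.7},{"dx":0,"dy":0,"dz":-0.07,"spin":0,"jaw":0.7},{"dx":0,"dy":0,"dz":-0.1,"spin":0,"jaw":0.7},{"dx":0,"dy":0,"dz":-0.1,"spin":0,"jaw":0.7},{"dx":0,"dy":0,"dz":-0.1,"spin":0,"jaw":0.7}]'; python3 -c "
from h import *
print(ctrl.sense()['torque'])"
```

```text
t: 10.95
ee_pos: [0.5802, 0.0307, 0.1711]
tool_rot: [-2.953, -1.069, 0.001]
wrist_force: [-2.0, 1.4, -8.6]
width: 0.508
grasp_force: 36.6
[ 0.40020222  0.41741331 -0.01563419]
```

```bash
python3 -m creep '[{"dx":0,"dy":0,"dz":0.08,"spin":0,"jaw":0.7},{"dx":0,"dy":0,"dz":0.08,"spin":1,"jaw":0.7},{"dx":0,"dy":0,"dz":0.08,"spin":1,"jaw":0.7}]' | grep -E "rot|wrist|ee"; python3 -m creep '[{"dx":0,"dy":0,"dz":0,"spin":1,"jaw":0.7},{"dx":0,"dy":0,"dz":0,"spin":1,"jaw":0.7}]'| grep -E "rot|wrist|ee"; python3 -m creep '[{"dx":0,"dy":0,"dz":0,"spin":1,"jaw":0.7},{"dx":0,"dy":0,"dz":0,"spin":1,"jaw":0.7}]'| grep -E "rot|wrist|ee"
```

```text
ee_pos: [0.5803, 0.0306, 0.1706]
tool_rot: [-2.963, -1.042, 0.0]
wrist_force: [-4.1, 1.8, -3.9]
ee_pos: [0.5803, 0.0306, 0.1706]
tool_rot: [-2.972, -1.016, 0.0]
wrist_force: [-5.5, 1.8, -2.8]
ee_pos: [0.5803, 0.0306, 0.1706]
tool_rot: [-2.981, -0.991, 0.0]
wrist_force: [-5.2, 2.0, -3.1]
```

```bash
python3 -c "
from h import *
print(ctrl.sense()['torque'])"; python3 -m creep '[{"dx":0,"dy":0,"dz":-0.03,"spin":0,"jaw":0.7},{"dx":0,"dy":0,"dz":-0.05,"spin":0,"jaw":0.7},{"dx":0,"dy":0,"dz":-0.05,"spin":0,"jaw":0.7}]';  python3 -c "
from h import *
print(ctrl.sense()['torque'])"
```

```text
[0.59261711 1.09310329 0.0433092 ]
t: 11.95
ee_pos: [0.5803, 0.0305, 0.1708]
tool_rot: [-2.981, -0.991, 0.001]
wrist_force: [-3.8, 2.5, -7.4]
width: 0.509
grasp_force: 36.9
[0.7265951  0.80200326 0.01951773]
```

```bash
python3 -m creep '[{"dx":-0.04,"dy":-0.08,"dz":0,"spin":1,"jaw":0.7},{"dx":-0.04,"dy":-0.08,"dz":0,"spin":1,"jaw":0.7}]' | grep -E "rot|wrist|ee"; python3 -m creep '[{"dx":0,"dy":0,"dz":0,"spin":1,"jaw":0.7},{"dx":0,"dy":0,"dz":0,"spin":1,"jaw":0.7}]'| grep -E "rot|wrist|ee"; python3 -m creep '[{"dx":0,"dy":0,"dz":0,"spin":1,"jaw":0.7},{"dx":0,"dy":0,"dz":0,"spin":1,"jaw":0.7}]'| grep -E "rot|wrist|ee"; python3 -c "
from h import *
print(ctrl.sense()['torque'])"
```

```text
ee_pos: [0.5802, 0.0306, 0.1711]
tool_rot: [2.99, 0.963, 0.002]
wrist_force: [-0.5, 0.9, -7.1]
ee_pos: [0.5802, 0.0305, 0.1712]
tool_rot: [2.998, 0.937, 0.001]
wrist_force: [0.1, 0.5, -8.8]
ee_pos: [0.5802, 0.0305, 0.1712]
tool_rot: [3.006, 0.911, 0.001]
wrist_force: [2.1, -0.5, -8.9]
[ 0.0639694  -0.34253002 -0.00060793]
```

```bash
python3 -m creep '[{"dx":0,"dy":0,"dz":0.04,"spin":1,"jaw":0.7},{"dx":0,"dy":0,"dz":0.04,"spin":1,"jaw":0.7}]' | grep -E "rot|wrist|ee"; python3 -m creep '[{"dx":0,"dy":0,"dz":0,"spin":1,"jaw":0.7},{"dx":0,"dy":0,"dz":0,"spin":1,"jaw":0.7}]'| grep -E "rot|wrist|ee"; python3 -m creep '[{"dx":0,"dy":0,"dz":0,"spin":1,"jaw":0.7},{"dx":0,"dy":0,"dz":0,"spin":1,"jaw":0.7}]'| grep -E "rot|wrist|ee"; python3 -c "
from h import *
print(ctrl.sense()['torque'])"
```

```text
ee_pos: [0.5802, 0.0305, 0.171]
tool_rot: [3.014, 0.885, 0.002]
wrist_force: [2.1, -1.5, -4.3]
ee_pos: [0.5803, 0.0305, 0.171]
tool_rot: [3.021, 0.858, 0.002]
wrist_force: [3.1, -1.4, -2.7]
ee_pos: [0.5802, 0.0305, 0.1709]
tool_rot: [3.029, 0.832, 0.002]
wrist_force: [3.1, -2.4, -2.1]
[-0.52854505 -0.66094532 -0.004209  ]
```

```bash
 python3 -m creep '[{"dx":0,"dy":0,"dz":0,"spin":1,"jaw":0.7},{"dx":0,"dy":0,"dz":0,"spin":1,"jaw":0.7}]' | grep -E "rot|wrist|ee"; python3 -m creep '[{"dx":0,"dy":0,"dz":0,"spin":1,"jaw":0.7},{"dx":0,"dy":0,"dz":0,"spin":1,"jaw":0.7}]'| grep -E "rot|wrist|ee";  python3 -c "
from h import *
print(ctrl.sense()['torque'])"
```

```text
ee_pos: [0.5803, 0.0304, 0.1709]
tool_rot: [3.036, 0.805, 0.002]
wrist_force: [3.8, -3.2, -2.2]
ee_pos: [0.5803, 0.0304, 0.1709]
tool_rot: [3.043, 0.779, 0.002]
wrist_force: [4.8, -2.6, -1.8]
[-0.69012251 -0.89772745  0.02560062]
```

```bash
 python3 -m creep '[{"dx":0,"dy":0,"dz":-0.03,"spin":0,"jaw":0.7},{"dx":0,"dy":0,"dz":-0.06,"spin":0,"jaw":0.7},{"dx":0,"dy":0,"dz":-0.06,"spin":0,"jaw":0.7}]' | grep -E "rot|wrist|ee"; python3 -m creep '[{"dx":0,"dy":0,"dz":0,"spin":1,"jaw":0.7},{"dx":0,"dy":0,"dz":0,"spin":1,"jaw":0.7}]'| grep -E "rot|wrist|ee"; python3 -m creep '[{"dx":0,"dy":0,"dz":0,"spin":1,"jaw":0.7},{"dx":0,"dy":0,"dz":0,"spin":1,"jaw":0.7}]'| grep -E "rot|wrist|ee"; python3 -c "
from h import *
print(ctrl.sense()['torque'])"
```

```text
ee_pos: [0.5802, 0.0304, 0.1711]
tool_rot: [3.043, 0.779, 0.001]
wrist_force: [5.6, -2.9, -6.0]
ee_pos: [0.5802, 0.0304, 0.1712]
tool_rot: [3.05, 0.752, 0.001]
wrist_force: [5.3, -4.1, -4.7]
ee_pos: [0.5803, 0.0304, 0.1713]
tool_rot: [3.056, 0.725, 0.002]
wrist_force: [6.3, -3.5, -3.6]
[-0.73069387 -1.06361008 -0.03526745]
```

```bash
 python3 -m creep '[{"dx":0.04,"dy":0.05,"dz":0,"spin":0,"jaw":0.7},{"dx":0.08,"dy":0.1,"dz":0,"spin":0,"jaw":0.7},{"dx":0.08,"dy":0.1,"dz":0,"spin":0,"jaw":0.7}]' | grep -E "rot|wrist|ee";  python3 -m creep '[{"dx":0,"dy":0,"dz":-0.03,"spin":0,"jaw":0.7},{"dx":0,"dy":0,"dz":-0.06,"spin":0,"jaw":0.7},{"dx":0,"dy":0,"dz":-0.06,"spin":0,"jaw":0.7}]' | grep -E "rot|wrist|ee"; python3 -c "
from h import *
print(ctrl.sense()['torque'])"
```

```text
ee_pos: [0.5804, 0.0304, 0.1713]
tool_rot: [-3.056, -0.727, 0.001]
wrist_force: [0.3, -1.9, -0.3]
ee_pos: [0.5804, 0.0303, 0.1715]
tool_rot: [-3.056, -0.728, 0.001]
wrist_force: [0.6, -0.6, -3.3]
[-0.29020281  0.0231585  -0.05635318]
```

```bash
 python3 -m creep '[{"dx":0,"dy":0,"dz":-0.04,"spin":0,"jaw":0.7},{"dx":0,"dy":0,"dz":-0.08,"spin":0,"jaw":0.7},{"dx":0,"dy":0,"dz":-0.1,"spin":0,"jaw":0.7},{"dx":0,"dy":0,"dz":-0.1,"spin":0,"jaw":0.7}]' | grep -E "rot|wrist|ee"; python3 -c "
from h import *
print(ctrl.sense()['torque'])"
```

```text
ee_pos: [0.5805, 0.0303, 0.1727]
tool_rot: [-3.056, -0.728, 0.001]
wrist_force: [-2.5, -0.2, -3.4]
[-0.15483444  0.42917399 -0.02767051]
```

```bash
 python3 -m creep '[{"dx":0,"dy":-0.03,"dz":-0.08,"spin":0,"jaw":0.7},{"dx":0,"dy":-0.03,"dz":-0.16,"spin":0,"jaw":0.7},{"dx":0,"dy":-0.03,"dz":-0.24,"spin":0,"jaw":0.7},{"dx":0,"dy":-0.03,"dz":-0.3,"spin":0,"jaw":0.7},{"dx":0,"dy":-0.03,"dz":-0.3,"spin":0,"jaw":0.7}]' | grep -E "rot|wrist|ee"; python3 -m creep '[{"dx":0,"dy":0,"dz":-0.08,"spin":0,"jaw":0.7},{"dx":0,"dy":0,"dz":-0.16,"spin":0,"jaw":0.7},{"dx":0,"dy":0,"dz":-0.24,"spin":0,"jaw":0.7},{"dx":0,"dy":0,"dz":-0.3,"spin":0,"jaw":0.7},{"dx":0,"dy":0,"dz":-0.3,"spin":0,"jaw":0.7}]' | grep -E "rot|wrist|ee"; python3 -c "
from h import *
print(ctrl.sense()['torque'])"
```

```text
ee_pos: [0.5805, 0.0304, 0.1759]
tool_rot: [3.056, 0.728, -0.001]
wrist_force: [-3.0, -1.3, -1.2]
ee_pos: [0.5806, 0.0304, 0.1789]
tool_rot: [3.056, 0.728, -0.0]
wrist_force: [-5.0, -3.2, -1.7]
[-0.55933639  0.97455608 -0.1116759 ]
```

Sliding freely at about 2–3 N; lift is about 11.2 mm. Finish gently onto the stop.

```bash
 python3 -m creep '[{"dx":0,"dy":0,"dz":-0.05,"spin":0,"jaw":0.7},{"dx":0,"dy":0,"dz":-0.1,"spin":0,"jaw":0.7},{"dx":0,"dy":0,"dz":-0.1,"spin":0,"jaw":0.7},{"dx":0,"dy":0,"dz":-0.1,"spin":0,"jaw":0.7}]' | grep -E "rot|wrist|ee"; python3 -m creep '[{"dx":-0.06,"dy":-0.02,"dz":-0.04,"spin":0,"jaw":0.7},{"dx":-0.06,"dy":-0.02,"dz":-0.04,"spin":0,"jaw":0.7},{"dx":-0.06,"dy":-0.02,"dz":-0.04,"spin":0,"jaw":0.7}]' | grep -E "rot|wrist|ee"; python3 -c "
from h import *
print(ctrl.sense()['torque'])"
```

```text
ee_pos: [0.5806, 0.0304, 0.1798]
tool_rot: [3.056, 0.728, -0.001]
wrist_force: [-4.1, -2.3, -2.0]
ee_pos: [0.5805, 0.0304, 0.1803]
tool_rot: [3.056, 0.728, 0.001]
wrist_force: [-1.6, -2.5, -5.0]
[-0.54115521  0.259725   -0.07923689]
```

```bash
 python3 -m creep '[{"dx":0,"dy":0,"dz":-0.05,"spin":0,"jaw":0.7},{"dx":0,"dy":0,"dz":-0.05,"spin":0,"jaw":0.7},{"dx":0,"dy":0,"dz":-0.05,"spin":0,"jaw":0.7}]' | grep -E "rot|wrist|ee"; python3 -m creep '[{"dx":0,"dy":0,"dz":-0.05,"spin":0,"jaw":0.7},{"dx":0,"dy":0,"dz":-0.05,"spin":0,"jaw":0.7},{"dx":0,"dy":0,"dz":-0.05,"spin":0,"jaw":0.7}]' | grep -E "rot|wrist|ee"
```

```text
ee_pos: [0.5804, 0.0304, 0.1805]
tool_rot: [3.056, 0.728, 0.0]
wrist_force: [1.7, -3.1, -10.7]
ee_pos: [0.5803, 0.0304, 0.1808]
tool_rot: [-3.056, -0.728, 0.0]
wrist_force: [4.5, -2.1, -17.1]
```

```bash
 python3 -m creep '[{"dx":0,"dy":0,"dz":0.05,"spin":0,"jaw":0.7},{"dx":0,"dy":0,"dz":0.09,"spin":0,"jaw":0.7},{"dx":0,"dy":0,"dz":0.09,"spin":0,"jaw":0.7}]' 20 | grep -E "rot|wrist|ee"; python3 -m creep '[{"dx":0,"dy":0,"dz":0,"spin":0,"jaw":0.3},{"dx":0,"dy":0,"dz":0,"spin":0,"jaw":0.1},{"dx":0,"dy":0,"dz":0,"spin":0,"jaw":0},{"dx":0,"dy":0,"dz":0,"spin":0,"jaw":0},{"dx":0,"dy":0,"dz":0,"spin":0,"jaw":0}]'
```

```text
ee_pos: [0.5803, 0.0303, 0.1807]
tool_rot: [3.056, 0.728, 0.001]
wrist_force: [2.0, -2.7, -10.6]
t: 18.35
ee_pos: [0.5802, 0.0306, 0.1806]
tool_rot: [-3.056, -0.728, -0.001]
wrist_force: [1.1, 0.3, 0.7]
width: 1.004
grasp_force: 0.0
```

```bash
 python3 -m creep '[{"dx":0,"dy":0,"dz":-1,"spin":0,"jaw":0},{"dx":0,"dy":0,"dz":-3,"spin":0,"jaw":0},{"dx":0,"dy":0,"dz":-6,"spin":0,"jaw":0},{"dx":0,"dy":0,"dz":-9,"spin":0,"jaw":0},{"dx":0,"dy":0,"dz":-12,"spin":0,"jaw":0},{"dx":0,"dy":0,"dz":-14,"spin":0,"jaw":0},{"dx":0,"dy":0,"dz":-14,"spin":0,"jaw":0},{"dx":0,"dy":0,"dz":-14,"spin":0,"jaw":0}]'; python3 -c "
from h import *
snap('wrist','w5.png')"
```

```text
t: 19.15
ee_pos: [0.5801, 0.0305, 0.3209]
tool_rot: [3.056, 0.728, 0.002]
wrist_force: [0.4, -0.6, -0.6]
width: 0.999
grasp_force: 0.0
```

View pics/w5.png

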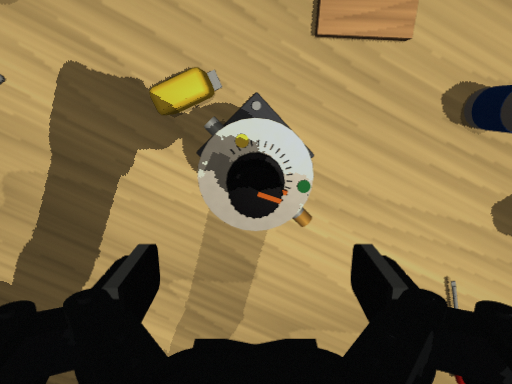

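The knob is free of the gripper and its pointer (258,194)–(284,202) points near the green dot at (303,186). I'll check the knob height from the projected rim.

```bash
python3 - <<'E'
from h import *
C=cam('wrist'); im=cv2.imread('pics/w5.png'); a=np.linspace(0,6.283,90)
for z in (.2,.212):
  p=proj(C,np.c_[.5803+.022*np.cos(a),.0305+.022*np.sin(a),np.full(90,z)]); print(z,p.min(0),p.max(0))
g=im[130:235,215:300].max(2)<60
m=np.zeros(im.shape[:2],bool); m[130:235,215:300]=g
n,l,st,ce=cv2.connectedComponentsWithStats(m.astype(np.uint8)); i=1+st[1:,4].argmax(); print('dark',st[i])
E
```

```text
0.2 [228.3127011  158.55283564] [280.99802148 209.64638901]
0.212 [227.13190759 161.14756946] [282.18025813 214.36224012]
dark [ 225  152   60   66 2869]
```

```bash
python3 -c "
from rig import ctrl
print(ctrl.close_job())"
```

```text
the job is handed in; nothing more can be done
None
```

The knob was turned to the green setting, its notch was found by feel about 0.12 rad past the sticker, and the knob was pulled up to its stop and released. The pull peaked at about 17 N on the stop, above the 12 N said to be enough but under the 25 N limit. The job is handed in at about 19 s.

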